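# Shut the tilt-out bin and bolt it with its pin

## Robot

A 7-joint arm with a two-finger parallel gripper is mounted at the origin on the work surface. World frame = base frame: x ahead of the robot, y to its left, z up, the work surface at z = 0. Lengths are in m, angles in rad, forces in N, time in s.
With the tool pointing down it reaches from about 0.4 to 0.85 m from the base axis. Payload 10.4 kg.
Tool frame: the origin (TCP) lies between the finger pads; the fingertips stand 19 mm ahead of it and the grasp point (between the pads) is the TCP (manip.tips_ahead is the distance from the TCP to the fingertips, in m); z points along the fingers, y is the line along which they close (so a half turn about z gives the same grasp; the last joint's range is limited). The gripper opens to 85 mm and grips with 20 to 120 N. Pads are 22 mm wide; open, the fingers measure 114 mm over their backs; the gripper's body (76 mm by 85 mm) begins 54 mm behind the grasp point. The pads swing forward as they close: fully open they stand 13 mm farther back than shut.
Start: joints at [1.227, 0.332, -0.065, 1.46, 0.022, 1.35, -0.088], TCP at [0.197, -0.593, 0.25] pointing down, gripper open.
Joint ranges: [-2.6, 2.6], [-0.5, 2.12], [-1.47, 1.34], [0.16, 2.42], [-1.27, 4.41], [0.06, 2.06], [-2.6, 2.6]. Speed limits (rad/s): [2.22, 2.22, 2.79, 2.79, 3.14, 3.14, 3.14].

## Interface

Orientations are given as a unit quaternion [x, y, z, w].
In Python, from workcell import manip, viewer gives the robot as it stands.
- The arm moves only by the tool arm_command, never from a script. Its argument "series" is text: rows parted by semicolons, each of 5 numbers parted by spaces: the closure, from 0 (fully open) to 1 (shut), then the shift along the tool's x, y, z normalised to -1 to 1, where 1 is 0.4 m, then the turn about the tool's z normalised to -1 to 1, where 1 is 180 degrees. In form: jaw tx ty tz spin; .... A call has exactly 10 rows; each row shifts and turns the commanded pose from where the row before left it, along the tool's axes as they then stand; what a row does not reach is not made up. A row lasts 1/8 s, in which the tool goes at most 62.5 mm and 10.7 degrees, less where a joint would pass 70% of its speed; a pose out of reach is approached as far as the arm can. A call with a number of a shift or a turn outside -1 to 1 is refused whole. A call with a gripper value outside its range is refused whole. The fingers move at their own pace and stop on an object; "newtons" is the grip in N (left out, the last holds). Time passes only in rows, so rows that do not move let the fingers close, or fill a call up. It gives the time, the measured TCP pose, the force, the opening and the grip force at its end, in the units of the state.
- manip.get_obs(): the state, without advancing time (a new reading comes with each control period).
- viewer.camera(name): name is "scene" or "top" or "wrist"; returns a dict with "pixels" (384x512x3 uint8, red, green, blue), "intrinsics" (3x3 intrinsics, pixels), "D" ([k1, k2, p1, p2, k3] as OpenCV has them; the pictures are not rectified), "extrinsics" (4x4, takes a point from world to camera coordinates). Camera axes: x right, y up, looking along -z (the intrinsics and any distortion apply to the point x, -y, -z); pixel columns grow to the right and rows downward; lengths in m; the calibration is good to about 2 mm. A picture is of the moment at which its call begins. There is no depth.
- manip.hand_in(): hands the job in; it is judged then, once.
The state is a dict: "clock": time; "joint_pos": joint angles; "joint_velocities": joint speeds; "tau": joint torques, N m; "position": TCP position; "ee_rot": TCP orientation; "ft_force": force on the tool from outside, world axes, zero at the start; "torque": the same for the moment, N m; "grip_width": opening from 0.0 (shut) to 1.0 (fully open); "grasp_force": force on a finger pad.
Only numpy, scipy, OpenCV 4.12 (cv2) and the standard library are available. Lean on these libraries where they do the work, as an engineer would, in place of code of your own. Each camera call takes 0.05 s, during which the arm holds its last target. There are 200 camera calls.

## Task

The blue tilt-out bin on the shelf is hanging open. Swing it fully shut in its frame, lay the steel T-shaped locking pin in the two notched brackets on top of the frame, and slide it through the bin's eyelet until its crossbar is home against the outer bracket. Leave the glass bauble and the white figurine standing where they are.

Things in the scene. Friction and masses are not known exactly. Their poses are not given: they have to be found in the camera images.
- frame: White fixed frame of the bin, 136 deep (x) x 240 wide (y) x 140 high (mm). Origin: centre of its underside; z up, open front -x (to the robot). Open on top between a front rail (x -62..-27, z 130..140) and a rear rail; for y 0..120 a ledge reaches forward to x=-105 and carries two upturned steel V brackets: inner y 5..20, outer y 95..110, notch 40 wide at its top (z 175), centre x=-80.
- bracket_line (a point): Point on the line where the pin's axis lies in the V brackets, at the outer (+y) face of the outer bracket: frame (-80, 110, 165) mm. The line runs along the frame's y. The shoulder of the pin's crossbar comes to this face when home. 25 mm of free height below the line between the brackets. Axes as the frame.
- bin (a joint): Tilt of the blue plastic bin, rad: 0 shut (hard stop), up to 0.52 hanging out to the frame's -x. Hinge along y at frame x=-60, z=10 mm. Stiff: stays where it is left, moves with 2 to 6 N at the top. Front panel 208 wide, 6 thick, when shut x -72..-66, z 10..128 mm in the frame.
- eyelet (a point): Centre of the 18 mm round hole in a 34 x 34 x 10 mm lug standing on top of the bin's front panel; hole axis along the frame's y, mouths chamfered. Tilts with the bin; when shut it is at frame (-80, -30, 165) mm, in line with the brackets (lug y -35..-25). Axes as the frame when shut.
- pin: Loose steel T-shaped locking pin, 0.16 kg, lying flat: round shank 14 mm thick, 170 long, with a flat crossbar 16 x 44 x 14 mm. Origin on the underside at mid-shank, axis 7 mm above it. Own +x runs to the tapered tip (x=85); crossbar x -101..-85, 44 along y. When home the tip points to the frame's -y and the origin is at frame y=25.
- pin_tip (a point): Centre of the tip end of the pin (own x=85 mm, on the axis); the last 12 mm taper from 14 to 8 mm thick. Axes as the pin.
- bauble: Silver glass bauble, 68 mm across, 86 high, in a small card ring. Origin at its underside. Leave it alone.
- figurine: White ceramic figurine, 56 mm across at the foot, 114 high. Origin at the centre of its underside. Leave it alone.
Mind the look-alikes: they are no part of the job. What is shaped like the pin but orange or red is not meant.

How it is judged:
By the outcome, as a careful person would: the job done as asked, in the order asked, and still so for the second after the job is handed in, with the robot touching nothing.
It also fails if it takes over 64 s, if anything falls off the work surface, if the arm or the gripper's body presses on something with over 40 N, if the wrist force passes 120 N, or if a joint passes its speed limit or range.

## Working session

There is one attempt and no reset: what is moved stays moved. The work goes in short steps, Python scripts to look and compute and a tool call to move; the robot and the scene stay as the last step left them, time stands still between calls to the robot, and variables do not carry over. Pictures are saved under pics/ and viewed, at most 10 in all, crops included, and the job is handed in when it is done.

Besides the shell and the picture viewer there is one more tool, called after "Emit:" as name(argument=value, ...) on one line, values as JSON. arm_command: Moves the arm, as the interface text tells. Scaled input: -1 to 1 covers 0.4 m each way for a shift and 180 degrees each way for a turn. Its arguments: {"type":"object","properties":{"series":{"type":"string"},"newtons":{"type":"number"}},"required":["series"]}

```bash
mkdir -p pics; ls; cat > h.py <<'E'
import numpy as np, cv2
from workcell import manip, viewer
def cam(n,save=None):
    c=viewer.camera(n)
    if save: cv2.imwrite('pics/'+save,cv2.cvtColor(c['pixels'],cv2.COLOR_RGB2BGR))
    return c
def proj(c,P):
    E=np.array(c['extrinsics']);P=np.atleast_2d(P)
    Q=P@E[:3,:3].T+E[:3,3]; Q=Q*[1,-1,-1]
    return cv2.projectPoints(Q.reshape(-1,1,3),np.zeros(3),np.zeros(3),np.array(c['intrinsics'],float),np.array(c['D'],float))[0].reshape(-1,2)
def ray(c,uv):
    E=np.array(c['extrinsics'])
    p=cv2.undistortPoints(np.array(uv,float).reshape(-1,1,2),np.array(c['intrinsics'],float),np.array(c['D'],float)).reshape(-1,2)
    d=np.c_[p[:,0],-p[:,1],-np.ones(len(p))]@E[:3,:3]
    return -E[:3,:3].T@E[:3,3], d
def onz(c,uv,z):
    o,d=ray(c,uv); return o+d*((z-o[2])/d[:,2])[:,None]
E
python3 - <<'E'
from h import *
import pickle
cs={n:cam(n,n+'0.png') for n in('scene','top')}
pickle.dump(cs,open('c0.pkl','wb'))
a=np.hstack([cs[n]['pixels'] for n in cs]); 
for n in cs: print(n,np.round(ray(cs[n],[[256,192]])[0],3),np.round(cs[n]['intrinsics'],0).tolist(), cs[n]['D'])
o=manip.get_obs();print({k:np.round(v,3) for k,v in o.items()})
for n in cs: cv2.imwrite(f'pics/{n}b.png',cv2.cvtColor(cv2.resize(cs[n]['pixels'],(800,600),interpolation=cv2.INTER_CUBIC),cv2.COLOR_RGB2BGR))
E
```

```text
pics
scene [ 0.949 -0.263  0.883] [[352.0, 0.0, 258.0], [0.0, 352.0, 191.0], [0.0, 0.0, 1.0]] [-0.06551515  0.          0.          0.          0.        ]
top [0.403 0.213 1.46 ] [[446.0, 0.0, 257.0], [0.0, 446.0, 195.0], [0.0, 0.0, 1.0]] [-0.07785127  0.          0.          0.          0.        ]
{'clock': np.float64(0.1), 'joint_pos': array([ 1.227,  0.333, -0.065,  1.461,  0.022,  1.35 , -0.088]), 'joint_velocities': array([-0.002, -0.003,  0.002, -0.001, -0.001,  0.001, -0.   ]), 'tau': array([ 1.0000e-03, -6.2675e+01,  4.9000e-02, -3.9243e+01,  1.6000e-02,
        7.0000e-03,  0.0000e+00]), 'position': array([ 0.197, -0.593,  0.25 ]), 'ee_rot': array([ 0.987,  0.16 , -0.   , -0.001]), 'ft_force': array([-0.98 , -0.397, -0.408]), 'torque': array([ 0.027, -0.023, -0.038]), 'grasp_force': np.float64(0.0), 'grip_width': np.float64(0.997)}
```

View pics/sceneb.png

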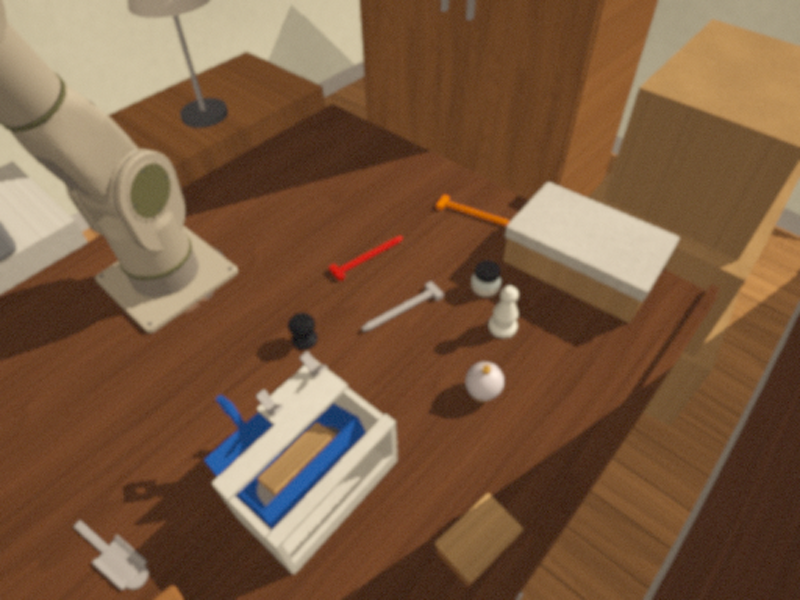

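View pics/topb.png

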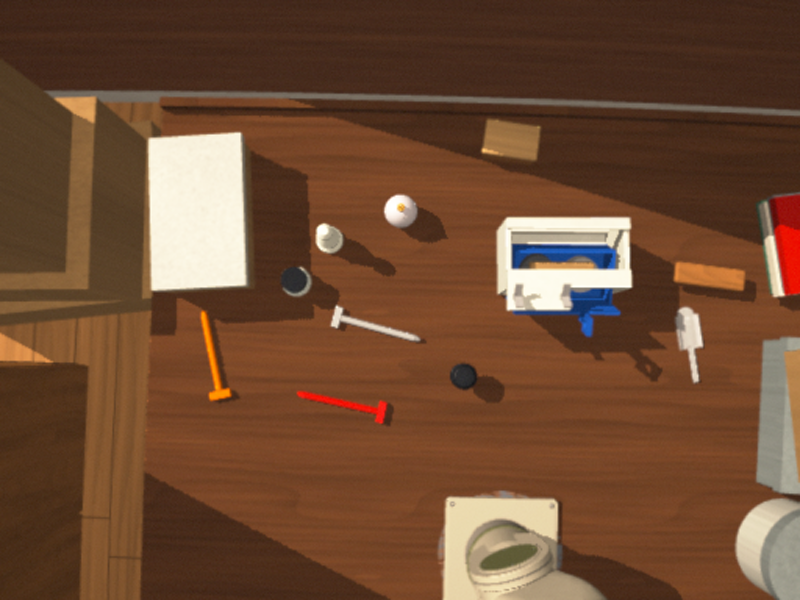

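The scene picture shows the bin hanging toward the robot (blue eyelet at 230,410) and the steel pin at (365,327)–(435,290). In the top picture the pin's crossbar is at (338,318), its tip at (421,340) and the frame at (498–632,217–310). I'll enlarge crops of both.

```bash
python3 - <<'E'
import pickle,cv2,numpy as np
cs=pickle.load(open('c0.pkl','rb'))
def crop(n,x,y,w,h):
    s=6 if w<=67 else 4
    return cv2.resize(cs[n]['pixels'][y:y+h,x:x+w],None,fx=s,fy=s,interpolation=cv2.INTER_CUBIC)[:,:,::-1]
# one sheet: top 200..  (x 200..400,y 125..225)
cv2.imwrite('pics/t1.png',crop('top',205,125,200,115))
cv2.imwrite('pics/s1.png',crop('scene',120,170,170,145))
E
```

```text
(no output)
```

View pics/t1.png

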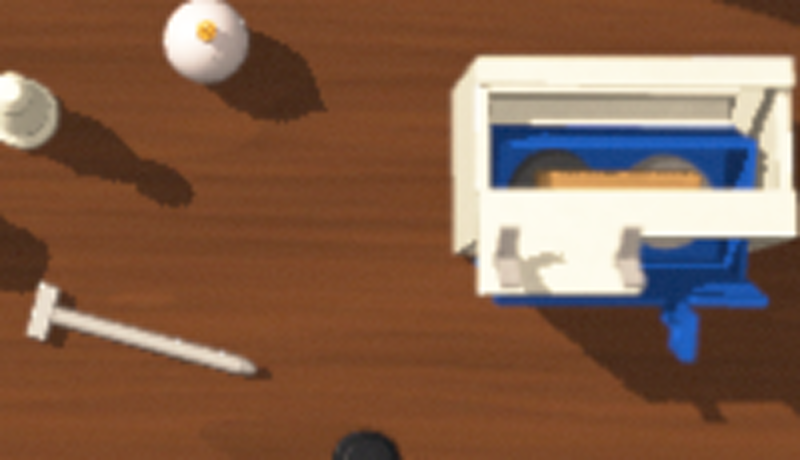

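View pics/s1.png

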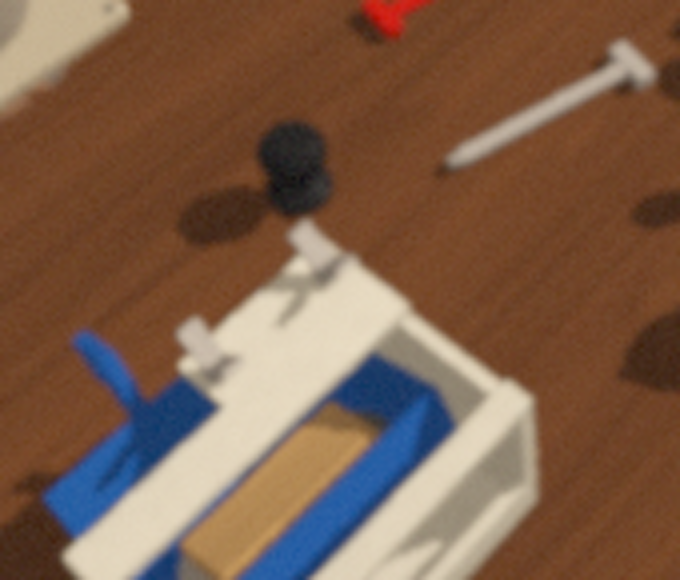

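```bash
cat > fit.py <<'E'
from h import *
import pickle
from scipy.optimize import least_squares
cs=pickle.load(open('c0.pkl','rb'))
def px(n,uv):
    off={'top':(205,125),'scene':(120,170)}[n]
    return (np.array(uv,float)+.5)/4-.5+off
def fit(obs,x0,z0=0):
    def T(p,P):
        c,s=np.cos(p[2]),np.sin(p[2]); P=np.array(P)/1000
        return np.array([p[0]+c*P[0]-s*P[1],p[1]+s*P[0]+c*P[1],P[2]])
    f=lambda p:np.concatenate([proj(cs[n],T(p,P))[0]-px(n,uv) for n,P,uv in obs])
    r=least_squares(f,x0,loss='soft_l1')
    print(np.round(r.x,4),'yawdeg',np.degrees(r.x[2])); print(np.round(r.fun.reshape(-1,2),1).tolist())
    return r.x
F=fit([('top',(68,120,140),(478,57)),('top',(68,-120,140),(795,57)),('top',(-62,-120,140),(796,237)),('top',(-105,120,140),(478,296)),
 ('scene',(68,120,140),(532,398)),('scene',(-62,-120,140),(65,560)),('scene',(-27,120,140),(408,305)),('scene',(-105,0,140),(180,365))],[.6,-.05,0])
P=fit([('top',(85,0,7),(257,370)),('top',(-101,-22,14),(28,335)),('top',(-101,22,14),(44,283)),('top',(-85,22,14),(62,290)),('top',(-85,-22,14),(46,340)),
 ('scene',(85,0,7),(447,162)),('scene',(-101,22,14),(657,74)),('scene',(-101,-22,14),(622,40))],[.35,.2,-1.7])
for n,p,u,z in(('bauble','top',(206,42),.04),('fig','top',(30,112),.03),('black','top',(365,455),.04)):
    print(n,onz(cs[p],px(p,u),z))
R=lambda a:np.array([[np.cos(a),-np.sin(a)],[np.sin(a),np.cos(a)]])
print('brline',F[:2]+R(F[2])@[-.08,.11],'eye',F[:2]+R(F[2])@[-.08,-.03])
# bin tilt: eyelet centre at angle a
for a in(.2,.3,.4,.5):
    dx,dz=-.02,.155; x=-.06+dx*np.cos(a)-dz*np.sin(a); z=.01-dx*-np.sin(a)+dz*np.cos(a)
    w=np.r_[F[:2]+R(F[2])@[x,-.03],z]
    print(a,np.round(w,3),[(( proj(cs[n],w)[0]-off+.5)*4).round().tolist() for n,off in(('top',(205,125)),('scene',(120,170)))])
np.save('F.npy',F);np.save('P.npy',P)
E
python3 fit.py
```

```text
[ 0.6074 -0.1029  0.0246] yawdeg 1.4066955184652727
[[0.2, 0.7], [-0.1, 1.1], [0.8, -1.1], [0.9, -1.7], [-0.5, -0.8], [0.0, -0.5], [1.2, 0.1], [0.1, 0.1]]
[ 0.4592  0.2593 -1.8164] yawdeg -104.07383474167906
[[-0.1, 0.0], [0.2, -0.1], [-0.0, -0.1], [0.2, -0.6], [0.5, -0.0], [0.1, -0.1], [-0.6, -0.9], [0.2, -0.6]]
bauble [[0.70137456 0.22483789 0.04      ]]
fig [[0.64233932 0.36618737 0.03      ]]
black [[0.37259062 0.08996643 0.04      ]]
brline [0.52475641 0.00506253] eye [ 0.52819327 -0.13489527]
0.2 [ 0.498 -0.136  0.158] [[689.0, 296.0], [129.0, 380.0]]
0.3 [ 0.483 -0.136  0.152] [[687.0, 316.0], [116.0, 371.0]]
0.4 [ 0.469 -0.136  0.145] [[685.0, 335.0], [104.0, 363.0]]
0.5 [ 0.456 -0.137  0.136] [[682.0, 353.0], [94.0, 358.0]]
```

The frame sits at about (0.607, -0.103), yaw 1.4°, and the pin at (0.459, 0.259), yaw -104°. The bin is tilted about 0.42 rad. First I'll move in front of the lug with the gripper shut.

Emit:
arm_command(series="1 0 0 0 0.047; 1 0 0 0 0.047; 1 0.06 -0.125 0 0; 1 0.06 -0.125 0 0; 1 0.06 -0.125 0 0; 1 0.06 -0.125 0 0; 1 0.06 -0.125 0 0; 1 0.06 -0.125 0 0; 1 0.06 -0.125 0 0; 1 0.06 -0.125 0 0", newtons=40)

```text
clock: 1.35
position: [0.3791, -0.1866, 0.2502]
ee_rot: [1.0, 0.013, -0.0, 0.0]
ft_force: [1.3, -0.3, -0.4]
grip_width: -0.0
grasp_force: 0.0
```

Emit:
arm_command(series="1 0.027 -0.061 0 0; 1 0.027 -0.06 0 0; 1 0 0 0.107 0; 1 0 0 0.107 0; 1 0 0 0 0; 1 0.025 0 0 0; 1 0.025 0 0 0; 1 0.025 0 0 0; 1 0.025 0 0 0; 1 0.025 0 0 0")

```text
clock: 2.6
position: [0.4496, -0.1382, 0.1647]
ee_rot: [1.0, 0.013, -0.0, 0.0]
ft_force: [-3.4, -0.4, 1.2]
grip_width: 0.004
grasp_force: 1.4
```

```bash
python3 - <<'E'
from h import *
a=cam('scene')['pixels'][170:315,120:290];b=cam('top')['pixels'][125:240,290:405]
a=cv2.resize(a,None,fx=2.6,fy=2.6,interpolation=2);b=cv2.resize(b,(330,a.shape[0]),interpolation=2)
cv2.imwrite('pics/p1.png',np.hstack([a,b])[:,:,::-1])
E
```

```text
(no output)
```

View pics/p1.png

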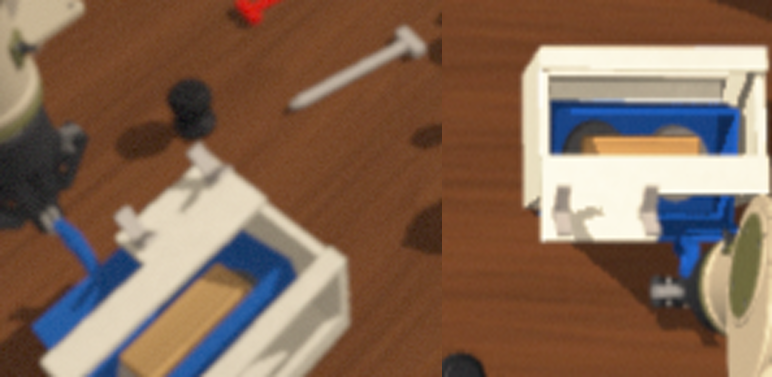

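The fingers are on the lug (left panel, about 60,225) and the force is 3.4 N, so I'll keep pushing.

Emit:
arm_command(series="1 0.02 0 0 0; 1 0.02 0 0 0; 1 0.015 0 0 0; 1 0.015 0 0 0; 1 0.012 0 0 0; 1 0.012 0 0 0; 1 0.01 0 0 0; 1 0.006 0 0 0; 1 0.005 0 0 0; 1 0 0 0 0")

```text
clock: 3.95
position: [0.4954, -0.1369, 0.1647]
ee_rot: [1.0, 0.013, 0.0, -0.0]
ft_force: [-0.6, 0.1, -0.5]
grip_width: 0.001
grasp_force: 0.0
```

Emit:
arm_command(series="1 0.005 0 0 0; 1 0.005 0 0 0; 1 0.005 0 0 0; 1 0.004 0 0 0; 1 0.004 0 0 0; 1 0 0 0 0; 1 0 0 0 0; 1 0 0 0 0; 1 0 0 0 0; 1 0 0 0 0")

```text
clock: 5.2
position: [0.4972, -0.1372, 0.1637]
ee_rot: [1.0, 0.012, -0.008, -0.0]
ft_force: [-44.2, 2.9, 27.5]
grip_width: 0.002
grasp_force: 21.6
```

The bin is hard against its stop. I'll back off, rise and cross to above the pin.

Emit:
arm_command(series="1 -0.05 0 0 0; 1 -0.05 0 0 0; 0.5 0 0 -0.15 0; 0.5 0 0 -0.12 0; 0.5 0 -0.15 0 0; 0.5 0 -0.15 0 0; 0.5 0 -0.15 0 0; 0.5 0 -0.15 0 0; 0.5 0 -0.15 0 0; 0.5 0 -0.15 0 0")

```text
clock: 6.45
position: [0.4551, 0.2239, 0.2731]
ee_rot: [1.0, 0.012, 0.001, 0.0]
ft_force: [0.7, -1.3, -0.9]
grip_width: 0.499
grasp_force: 0.0
```

Emit:
arm_command(series="0.5 0 -0.1 0 0; 0.5 0 0 0 -0.059; 0.5 0 0 0 -0.059; 0.5 0 0 0 -0.059; 0.5 0 0 0 -0.059; 0.5 0 0 0 -0.059; 0.5 0 0 0 -0.059; 0.5 0 0 0 -0.059; 0.5 0 0 0.12 0; 0.5 0 0 0.12 0")

```text
clock: 7.7
position: [0.4548, 0.2621, 0.1759]
ee_rot: [0.789, 0.614, 0.001, 0.0]
ft_force: [1.4, -0.5, -0.1]
grip_width: 0.502
grasp_force: 0.0
```

```bash
python3 - <<'E'
from h import *
import pickle
c=cam('wrist');pickle.dump(c,open('w1.pkl','wb'))
cv2.imwrite('pics/w1.png',c['pixels'][:,:,::-1])
P=np.load('P.npy');R=np.array([[np.cos(P[2]),-np.sin(P[2])],[np.sin(P[2]),np.cos(P[2])]])
Q=np.array([[85,0,7],[-101,-22,14],[-101,22,14],[-10,0,14],[-85,0,14]])/1000.
W=np.c_[Q[:,:2]@R.T+P[:2],Q[:,2]]
print(proj(c,W).round(1).tolist());o=manip.get_obs();print(o['position'],o['ee_rot'],o['grip_width'],o['joint_pos'])
p=proj(c,W)
E
```

```text
[[259.0, 254.0], [237.1, 87.0], [281.7, 86.9], [259.2, 177.5], [259.4, 104.1]]
[0.45211496 0.2600984  0.1697615 ] [ 7.89252040e-01  6.14061442e-01 -3.05848389e-03 -6.39009183e-04] 0.5038493563227975 [ 0.29428643  0.34304426 -1.05040442  1.78905859  0.31655519  1.20057605
 -1.09803244]
```

View pics/w1.png

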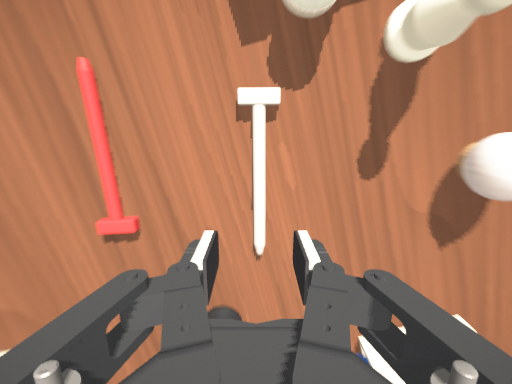

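The pin's tip (260,254) and crossbar (259,96) match the predictions within a pixel. Now down to the grasp.

Emit:
arm_command(series="0.5 0.027 0.018 0 0; 0.5 0 0 0.1 0; 0.5 0 0 0.1 0; 0.5 0 0 0.06 0; 0.5 0 0 0 0; 0.5 0 0 0 0; 0.5 0 0 0 0; 0.5 0 0 0 0; 0.5 0 0 0 0; 0.5 0 0 0 0")

```text
clock: 9.0
position: [0.4639, 0.2707, 0.0728]
ee_rot: [0.789, 0.614, 0.0, 0.0]
ft_force: [-1.0, -0.7, -0.1]
grip_width: 0.504
grasp_force: 0.0
```

Emit:
arm_command(series="0.5 -0.0055 -0.0045 0.07 0; 0.5 0 0 0.04 0; 0.5 0 0 0.017 0; 0.5 0 0 0 0; 1 0 0 0 0; 1 0 0 0 0; 1 0 0 0 0; 1 0 0 0 0; 1 0 0 0 0; 1 0 0 0 0", newtons=70)

```text
clock: 10.25
position: [0.462, 0.2694, 0.0228]
ee_rot: [0.789, 0.614, 0.001, 0.0]
ft_force: [-1.8, 0.1, 5.4]
grip_width: 0.124
grasp_force: 68.4
```

Emit:
arm_command(series="1 0 0 -0.05 0; 1 0 0 -0.14 0; 1 0 0 -0.14 0; 1 0 0 -0.14 0; 1 0 0 -0.1 0; 1 0 0 0 -0.043; 1 0 0 0 -0.043; 1 0 0 0 0; 1 0 0 0 0; 1 0 0 0 0")

```text
clock: 11.5
position: [0.4614, 0.2692, 0.25]
ee_rot: [0.7, 0.714, -0.0, 0.0]
ft_force: [-0.7, -0.4, -1.9]
grip_width: 0.127
grasp_force: 68.6
```

```bash
python3 - <<'E'
from h import *
import pickle
c=cam('wrist');t=cam('top');pickle.dump((c,t),open('w2.pkl','wb'))
cv2.imwrite('pics/w2.png',np.hstack([c['pixels'][50:384,60:460],cv2.resize(t['pixels'][110:240,200:356],(400,334),interpolation=2)])[:,:,::-1])
o=manip.get_obs();print(o['position'],o['ee_rot'],o['grip_width'],o['joint_pos'].round(2))
E
```

```text
[0.46144662 0.2691843  0.24994636] [ 6.99453524e-01  7.14678085e-01 -2.41750050e-05  5.32240674e-05] 0.12917567569782998 [ 0.35  0.31 -1.13  1.66  0.29  1.36 -0.81]
```

View pics/w2.png

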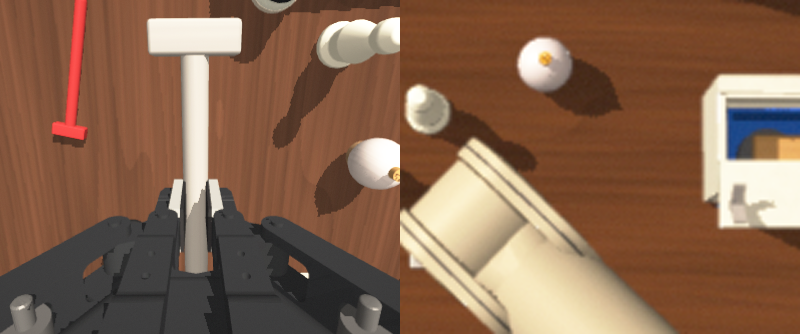

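```bash
python3 - <<'E'
from h import *
import pickle
c,t=pickle.load(open('w2.pkl','rb'))
from scipy.spatial.transform import Rotation as Ro
Rt=Ro.from_quat([.6995,.7147,0,0]).as_matrix();p=np.array([.4614,.2692,.2499])
for off in(.0158,.012,.008):
  for tilt in (0,3,-3):
    Q=np.array([[-101,-22,7],[-101,22,7],[-85,-22,7],[-85,22,7],[-85,22,-7],[-85,0,7]])/1000.
    Q=Q-[-.010,0,0]
    a=np.radians(tilt);Q=np.c_[Q[:,0]*np.cos(a)+Q[:,2]*np.sin(a),Q[:,1],-Q[:,0]*np.sin(a)+Q[:,2]*np.cos(a)]
    # own x -> -tool x ; own z -> -tool z ; own y -> tool y
    T=np.c_[-Q[:,0],Q[:,1],-Q[:,2]+off]
    print(off,tilt,(proj(c,T@Rt.T+p)-[60,50]).round(0).tolist())
E
```

```text
0.0158 0 [[146.0, 16.0], [244.0, 16.0], [148.0, 54.0], [242.0, 54.0], [238.0, 55.0], [195.0, 54.0]]
0.0158 3 [[144.0, 15.0], [246.0, 15.0], [146.0, 54.0], [244.0, 54.0], [239.0, 54.0], [195.0, 54.0]]
0.0158 -3 [[148.0, 17.0], [242.0, 17.0], [149.0, 54.0], [241.0, 54.0], [237.0, 57.0], [195.0, 54.0]]
0.012 0 [[144.0, 14.0], [246.0, 14.0], [146.0, 53.0], [244.0, 53.0], [239.0, 55.0], [195.0, 53.0]]
0.012 3 [[142.0, 13.0], [248.0, 13.0], [145.0, 54.0], [245.0, 54.0], [240.0, 54.0], [195.0, 54.0]]
0.012 -3 [[146.0, 16.0], [244.0, 16.0], [148.0, 53.0], [242.0, 53.0], [238.0, 56.0], [195.0, 53.0]]
0.008 0 [[143.0, 12.0], [247.0, 12.0], [145.0, 53.0], [245.0, 53.0], [240.0, 54.0], [195.0, 53.0]]
0.008 3 [[140.0, 11.0], [249.0, 11.0], [143.0, 53.0], [247.0, 53.0], [242.0, 53.0], [195.0, 53.0]]
0.008 -3 [[145.0, 14.0], [245.0, 14.0], [146.0, 53.0], [244.0, 53.0], [239.0, 56.0], [195.0, 53.0]]
```

```bash
python3 - <<'E'
import cv2
a=cv2.imread('pics/w2.png')[:80,130:260];cv2.imwrite('pics/w2c.png',cv2.resize(a,None,fx=5,fy=5,interpolation=2))
E
```

```text
(no output)
```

View pics/w2c.png

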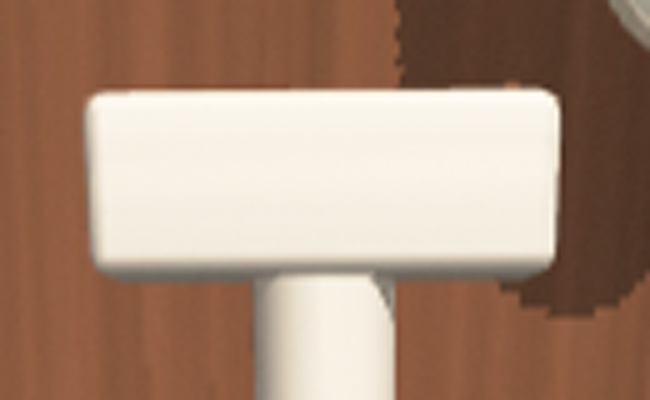

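The pin is held straight and its axis is 16 mm below the TCP. I'll carry it to above the brackets.

Emit:
arm_command(series="1 -0.106 0.02 0 0; 1 -0.106 0.02 0 0; 1 -0.106 0.02 0 0; 1 -0.106 0.02 0 0; 1 -0.106 0.02 0 0; 1 -0.106 0.02 0 0; 1 -0.107 0.019 0 0; 1 0 0 0 0; 1 0 0 0 0; 1 0 0 0 0")

```text
clock: 12.85
position: [0.5236, -0.0254, 0.25]
ee_rot: [0.698, 0.716, 0.0, 0.0]
ft_force: [0.4, -0.1, -2.0]
grip_width: 0.123
grasp_force: 68.6
```

```bash
python3 - <<'E'
from h import *
import pickle
c=cam('wrist');s=cam('scene');pickle.dump((c,s),open('w3.pkl','wb'))
cv2.imwrite('pics/w3.png',np.hstack([c['pixels'][:,60:460],cv2.resize(s['pixels'][170:330,110:276],(398,384),interpolation=2)])[:,:,::-1])
o=manip.get_obs();print(o['position'],o['ee_rot'],o['grip_width'],o['joint_pos'].round(2))
F=np.load('F.npy')
R=np.array([[np.cos(F[2]),-np.sin(F[2])],[np.sin(F[2]),np.cos(F[2])]])
for P in([-100,110,175],[-60,110,175],[-105,120,140],[-100,95,175],[-60,95,175],[-80,-30,182]):
    P=np.array(P)/1000; w=np.r_[F[:2]+R@P[:2],P[2]]; print(P,(proj(c,w)-[60,0]).round(0), ((proj(s,w)-[110,170])*2.4).round())
E
```

```text
[ 0.52366135 -0.0257033   0.25002346] [ 6.98566017e-01  7.15545600e-01 -6.75721841e-07  1.22484431e-04] 0.12894623029379626 [ 0.87  0.24 -1.03  1.69  0.21  1.33 -0.18]
[-0.1    0.11   0.175] [[171. 172.]] [[210. 131.]]
[-0.06   0.11   0.175] [[224. 172.]] [[237. 152.]]
[-0.105  0.12   0.14 ] [[168. 153.]] [[218. 142.]]
[-0.1    0.095  0.175] [[171. 191.]] [[199. 141.]]
[-0.06   0.095  0.175] [[224. 191.]] [[226. 162.]]
[-0.08  -0.03   0.182] [[197. 334.]] [[115. 233.]]
```

View pics/w3.png

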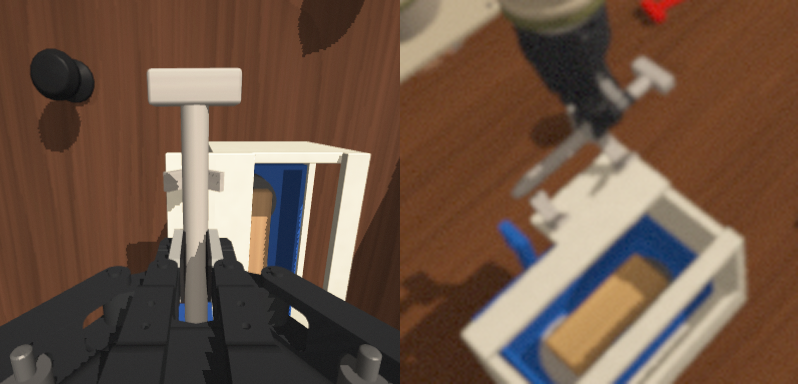

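The bracket is centred at about column 193 and the pin at 195, so they line up. The lug is upright, so the bin is shut. Now I'll lower the pin.

Emit:
arm_command(series="1 0 0 0.06 0; 1 0 0 0.05 0; 1 0 0 0.03 0; 1 0 0 0.015 0; 1 0 0 0.005 0; 1 0 0 0.004 0; 1 0 0 0.004 0; 1 0 0 0.004 0; 1 0 0 0 0; 1 0 0 0 0")

```text
clock: 14.2
position: [0.524, -0.0268, 0.1823]
ee_rot: [0.699, 0.715, -0.0, 0.001]
ft_force: [-5.6, -0.6, 10.3]
grip_width: 0.127
grasp_force: 70.2
```

Emit:
arm_command(series="1 0 -0.003 0.002 0; 1 0 0 0 0; 0.75 0 0 0 0; 0.75 0 0 0 0; 0.75 0 0 0 0; 0.75 0 0 0 0; 1 0 0 0 0; 1 0 0 0 0; 1 0 0 0 0; 1 0 0 0 0", newtons=40)

```text
clock: 15.45
position: [0.5223, -0.0268, 0.1803]
ee_rot: [0.699, 0.715, -0.0, -0.0]
ft_force: [-4.9, 0.1, 5.1]
grip_width: 0.14
grasp_force: 39.1
```

Emit:
arm_command(series="1 0 -0.002 0 0; 1 -0.01 0 0 0; 1 -0.01 0 0 0; 1 -0.01 0 0 0; 1 -0.01 0 0 0; 1 -0.01 0 0 0; 1 0 0 0 0; 1 0 0 0 0; 1 0 0 0 0; 1 0 0 0 0")

```text
clock: 16.7
position: [0.5225, -0.0475, 0.1805]
ee_rot: [0.699, 0.715, -0.0, 0.001]
ft_force: [4.1, -3.0, 2.0]
grip_width: 0.14
grasp_force: 39.2
```

Emit:
arm_command(series="1 -0.01 0.001 0 0; 1 -0.01 0 0 0; 1 -0.01 0 0 0; 1 -0.01 0 0 0; 1 -0.008 0 0 0; 1 -0.004 0 0 0; 1 0 0 0 0; 1 0 0 0 0; 1 0 0 0 0; 1 0 0 0 0")

```text
clock: 17.95
position: [0.5231, -0.0678, 0.1804]
ee_rot: [0.699, 0.715, -0.0, 0.0]
ft_force: [1.8, 3.1, 4.2]
grip_width: 0.139
grasp_force: 39.5
```

Emit:
arm_command(series="1 -0.003 0 0 0; 1 -0.003 0 0 0; 1 -0.003 0 0 0; 1 0 0 0 0; 1 0 0 0 0; 1 0 0 0 0; 1 0 0 0 0; 1 0 0 0 0; 1 0 0 0 0; 1 0 0 0 0")

```text
clock: 19.2
position: [0.5232, -0.0703, 0.1803]
ee_rot: [0.699, 0.715, 0.0, -0.0]
ft_force: [0.7, 6.0, 5.0]
grip_width: 0.142
grasp_force: 39.5
```

```bash
python3 - <<'E'
from h import *
import pickle
c=cam('wrist');s=cam('scene');pickle.dump((c,s),open('w4.pkl','wb'))
o=manip.get_obs();print(o['position'],o['ft_force'])
F=np.load('F.npy')
R=np.array([[np.cos(F[2]),-np.sin(F[2])],[np.sin(F[2]),np.cos(F[2])]])
F[0]-=.0025
for P in([-102,110,172],[-58,110,172],[-102,126,172],[-58,126,172],[-80,-60,165]):
    P=np.array(P)/1000; w=np.r_[F[:2]+R@P[:2],P[2]]; print(P,((proj(c,w)-[156,40])*2).round(0), ((proj(s,w)-[130,190])*4).round())
cv2.imwrite('pics/w4.png',np.hstack([cv2.resize(c['pixels'][40:340,156:356],None,fx=2,fy=2,interpolation=2),cv2.resize(s['pixels'][190:290,130:230],None,fx=4,fy=6,interpolation=2)])[:,:,::-1])
E
```

```text
[ 0.5231734  -0.07030908  0.18034657] [2.59512656 6.16658667 4.74907891]
[-0.102  0.11   0.172] [[107. 126.]] [[265. 138.]]
[-0.058  0.11   0.172] [[297. 126.]] [[315. 176.]]
[-0.102  0.126  0.172] [[103.  50.]] [[284. 121.]]
[-0.058  0.126  0.172] [[301.  50.]] [[334. 159.]]
[-0.08  -0.06   0.165] [[201. 673.]] [[ 74. 357.]]
```

Emit:
arm_command(series="1 -0.003 0 0 0; 1 -0.003 0 0 0; 1 0 0 0 0; 1 0 0 0 0; 1 0 0 0 0; 1 0 0 0 0; 1 0 0 0 0; 1 0 0 0 0; 1 0 0 0 0; 1 0 0 0 0")

```text
clock: 20.55
position: [0.5232, -0.0704, 0.1803]
ee_rot: [0.698, 0.716, 0.001, -0.001]
ft_force: [1.0, 13.0, 4.7]
grip_width: 0.143
grasp_force: 39.5
```

Emit:
arm_command(series="0.7 0 0 0 0; 0.6 0 0 0 0; 0.6 0.004 0 0 0; 0.6 0 0 -0.05 0; 0.6 0 0 -0.1 0; 0.6 0 0 -0.1 0; 0.6 0.1 0 -0.05 0; 0.6 0.1 0 0 0; 0.6 0.1 0 0 0; 0.6 0 0 0 0")

```text
clock: 21.8
position: [0.5202, 0.0512, 0.302]
ee_rot: [0.697, 0.717, 0.001, 0.001]
ft_force: [-0.0, -1.2, 0.6]
grip_width: 0.398
grasp_force: 0.0
```

```bash
python3 - <<'E'
from h import *
import pickle
c=cam('wrist');s=cam('scene');t=cam('top');pickle.dump((c,s,t),open('w5.pkl','wb'))
a=cv2.resize(s['pixels'][185:285,120:220],(400,400),interpolation=2)
b=cv2.resize(t['pixels'][140:240,300:400],(400,400),interpolation=2)
cv2.imwrite('pics/w5.png',np.vstack([np.hstack([a,b]),np.hstack([c['pixels'][::2,::2],np.zeros((192,544,3),np.uint8)])])[:,:,::-1])
F=np.load('F.npy');F[0]-=.0025
R=np.array([[np.cos(F[2]),-np.sin(F[2])],[np.sin(F[2]),np.cos(F[2])]])
for P in([-102,110,172],[-58,110,172],[-102,126,172],[-58,126,172],[-80,-60,165]):
    P=np.array(P)/1000; w=np.r_[F[:2]+R@P[:2],P[2]]; print(P,((proj(s,w)-[120,185])*4).round(),((proj(t,w)-[300,140])*4+[400,0]).round(),(proj(c,w)/2+[0,400]).round())
E
```

```text
[-0.102  0.11   0.172] [[305. 158.]] [[520. 224.]] [[117. 518.]]
[-0.058  0.11   0.172] [[355. 196.]] [[520. 164.]] [[139. 518.]]
[-0.102  0.126  0.172] [[324. 141.]] [[498. 224.]] [[117. 511.]]
[-0.058  0.126  0.172] [[374. 179.]] [[498. 164.]] [[139. 511.]]
[-0.08  -0.06   0.165] [[114. 377.]] [[749. 195.]] [[128. 581.]]
```

View pics/w5.png

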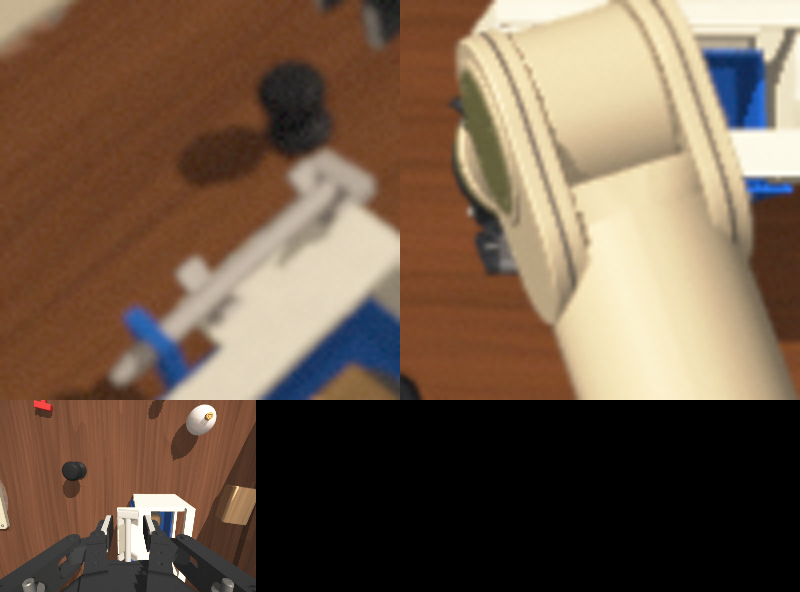

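The pin runs through the eyelet, with its tip at (118,377) against a predicted home of (114,377). The crossbar lies at the outer bracket. To be sure, I'll press the crossbar from outside with the jaws shut.

Emit:
arm_command(series="1 0 0.004 0 0; 1 0 0 0 0; 1 0 0 0.1 0; 1 0 0 0.1 0; 1 0 0 0.1 0; 1 0 0 0.017 0; 1 -0.012 0 0 0; 1 -0.012 0 0 0; 1 -0.008 0 0 0; 1 0 0 0 0", newtons=40)

```text
clock: 23.2
position: [0.5227, 0.0348, 0.1741]
ee_rot: [0.699, 0.715, 0.0, 0.0]
ft_force: [-0.1, 0.4, 0.2]
grip_width: 0.004
grasp_force: 0.0
```

Emit:
arm_command(series="1 -0.005 0 0 0; 1 -0.005 0 0 0; 1 -0.005 0 0 0; 1 0 0 0 0; 1 0 0 0 0; 1 0 0 0 0; 1 0 0 0 0; 1 0 0 0 0; 1 0 0 0 0; 1 0 0 0 0")

```text
clock: 24.45
position: [0.5224, 0.0327, 0.1738]
ee_rot: [0.698, 0.716, 0.002, -0.001]
ft_force: [0.2, 10.5, -1.1]
grip_width: -0.003
grasp_force: 5.6
```

The jaws stop firmly with the crossbar's back face at frame y ≈ 126.5 mm, and home is 126, so it is home. I'll retreat and check.

Emit:
arm_command(series="1 0.02 0 0 0; 1 0.06 0 0 0; 1 0.05 0 0 0; 1 0 0 -0.12 0; 1 0 0 -0.12 0; 1 0 0 -0.12 0; 1 0 0 0 0; 1 0 0 0 0; 1 0 0 0 0; 1 0 0 0 0")

```text
clock: 25.7
position: [0.521, 0.0811, 0.3167]
ee_rot: [0.699, 0.715, -0.001, -0.0]
ft_force: [-0.0, 0.2, -0.8]
grip_width: 0.002
grasp_force: 0.0
```

```bash
python3 - <<'E'
from h import *
import pickle
s=cam('scene');s0=pickle.load(open('w5.pkl','rb'))[1];i=pickle.load(open('c0.pkl','rb'))['scene']
d=lambda a,b,y,x:np.abs(cv2.GaussianBlur(a['pixels'],(5,5),0).astype(int)-cv2.GaussianBlur(b['pixels'],(5,5),0))[y,x].max()
print('pin/bin region vs before push',d(s,s0,slice(210,290),slice(130,205)))
for n,y,x in(('bauble',slice(225,262),slice(293,328)),('figurine',slice(178,218),slice(310,335))): print(n,d(s,i,y,x))
o=manip.get_obs();print(o['position'],o['ft_force'],o['clock']); print(manip.hand_in())
E
```

```text
pin/bin region vs before push 6
bauble 5
figurine 4
[0.52111941 0.08111443 0.31686603] [ 0.47088778 -0.20321924 -0.25911348] 25.75
the job is handed in; nothing more can be done
None
```

The bin is shut and the pin is through the eyelet with its crossbar against the outer bracket; the bauble and figurine show no movement in the pictures. I handed the job in at 25.75 s; one risk is that the closed fingertips pressed the bin's lug with about 44 N at its hard stop, and the 40 N limit is stated for the arm and gripper body.

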